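# Refit the speed knob of the tube shaker

### The arm

A 7-joint arm with a two-finger parallel gripper is mounted at the origin on a cart in front of the work surface, level with it; the furniture and walls round the work are solid. World frame = base frame: x ahead of the robot, y to its left, z up, the work surface at z = 0. Lengths are in m, angles in rad, forces in N, time in s.
With the tool pointing down it reaches from about 0.4 to 0.9 m from the base axis. Payload 5.6 kg.
Tool frame: the origin (TCP) lies midway between the tips of the shut fingers; the grasp point (between the pads) lies 19 mm behind it; y points along the fingers, z is the direction in which the jaws open and shut, and the axes are right-handed (so a half turn about y gives the same grasp; the last joint's range is limited). The gripper opens to 92 mm and grips with 3 to 60 N. Pads are 20 mm wide; open, the fingers measure 128 mm over their backs; the gripper's body (75 mm by 189 mm) begins 69 mm behind the grasp point.
Start: joints at [-1.251, 0.468, -0.012, 1.603, 0.006, 1.071, -0.056], TCP at [0.231, 0.608, 0.186] pointing down, gripper open.
Joint ranges: [-2.53, 2.53], [-0.31, 2.02], [-1.57, 1.55], [0.28, 2.44], [-1.29, 4.43], [0.15, 1.84], [-2.92, 2.92]. Speed limits (rad/s): [2.57, 2.57, 3.14, 3.14, 3.14, 3.14, 3.14].

### API

Orientations are given as a 3x3 rotation matrix whose columns are the frame's x, y, z axes.
In Python, from station import env, effector, solver, viewer, workorder, search_frame, tip_of gives the robot as it stands. Calls block until the motion is done:
- env.reach(position, orientation): joint-space move of the TCP to a pose.
- env.movel(position, frame=None, rate=0.15): straight line of the TCP; frame=None keeps the orientation; rate is the mean speed in m/s.
- env.goto_joints(angles): joint-space move.
- effector.release() and effector.grasp(squeeze=None): open the fingers fully, or close them until they stop; squeeze is the grip in N (None keeps the last).
- env.pause(seconds).
- solver.inverse_kinematics(position, orientation): joint angles nearest the present ones, or None.
- env.sense(): the state.
- viewer.read_camera(name): name is "side" or "top"; returns (picture, depth): 400x640x3 uint8, red, green, blue; 400x640 float32, m along the optical axis (not along the pixel's ray), 0 where there is no reading.
- viewer.camera_info(name): a dict with "intrinsics" (3x3 intrinsics, pixels), "eye" and "rotation" of the camera in the world. Camera axes: x right, y up, looking along -z (the intrinsics and any distortion apply to the point x, -y, -z); pixel columns grow to the right and rows downward; lengths in m; the calibration is good to about 2 mm. A picture is of the moment at which its call begins. camera_info takes no time and is no camera call.
A pose or a line that the arm cannot do raises env.PlanningError and nothing moves.
- workorder.finish_job(): hands the job in, once; it reports no verdict.
Trained networks look in the newest picture that a camera, given by its name, has taken for a name from the list of things; names that differ only in an ending like _2 or _b are one class to them, and where a whole thing is asked for, a point or a joint stands for the part that bears it (a point fixed in the world has none). Each returns a list of dicts, best first, with "score" (0 to 1); they miss things now and then, are a little off and sometimes report something else, mostly with a low value. They report only what shows in the picture. A call takes as long as a camera call. They do not tell look-alikes from the thing itself.
- search_frame(camera, name): "at" ([x, y, z] in m, in world coordinates, good to about 4 mm: the middle of the surface that is visible of it).
- tip_of(camera, name): "at" ([x, y, z] in m, in world coordinates, good to about 4 mm: a listed point, or the origin of a listed thing).
The state is a dict: "t": time; "joint_positions": joint angles; "joint_velocities": joint speeds; "tau": joint torques, N m; "ee_pos": TCP position; "tcp_rot": TCP orientation; "wrist_force": force on the tool from outside, world axes, zero at the start; "moment": the same for the moment, N m; "gripper_width": finger opening in m.
Only numpy, scipy, OpenCV 4.12 (cv2) and the standard library are available. Lean on these libraries where they do the work, as an engineer would, in place of code of your own. Each camera call takes 0.05 s, during which the arm holds its last target. There are 200 camera calls.

### The job

The speed knob has come off the tube shaker: set it on the bare D-shaft, feel for the flat by turning it under a light touch, and press it straight down until it snaps fully home. Then turn it counter-clockwise until its white line points at the red off mark, so that the shaker cannot start when it is plugged in, and let go. Go gently, the shaft and its bearing are easily broken by force, and leave the other things on the desk where they are.

Things in the scene. Friction and masses are not known exactly. Their poses are not given: they have to be found in the camera images.
- knob: loose black bar knob, 80 g, upright on the desk right of the shaker: round skirt 52 mm across, 7.5 mm high, and on it a grip bar 46 mm long (knob x), 20 mm wide (knob y), flat parallel sides, its top 40 mm above the underside; pinch it across the 20 mm, above the skirt. Origin: centre of the underside, on the bore axis; z up; +x: pointer direction (white line on the bar's top and end)
- knob_bore (a point): point on the knob's axis 15 mm above its underside, where the D-shaped part of the bore begins; axes as the knob's. Below it the bore is a funnel, 19.2 mm wide at the underside, that narrows over 4.4 mm to a neck of 13.2 mm, then a round hole 12.7 mm wide. From here up to the closed end, 29 mm above the underside, it is a D: 12.7 mm round, with its flat on the knob's +x side, 2.4 mm from the axis
- knob_pointer (a point): point on the knob's bar top at the pointer end, 23 mm from the knob axis along +x and 40 mm above the underside; axes as the knob's
- shaker: bench tube shaker, off-white case 290 x 230 mm, flat front deck with a dark control panel 66 mm above the desk; behind it a platform with a rack of tubes, 190 mm high, its front 120 mm behind the shaft. Heavy, does not move. Origin: centre of its underside; x from its front to its rear, y to its left, z up. The shaft axis stands at x -88, y -30 mm from the origin
- shaft_foot (a point): point on the panel where the D-shaft's axis meets it; axes as the shaker's, they do not turn with the shaft. Vertical steel shaft, 12 mm across, 31 mm high, with a flat along its height 2.2 mm from the axis. It turns stiffly (0.1 N m); pressing under 8 N while turning does not drag it. Over 40 N between knob and shaft breaks its bearing. Knob fully home: underside 2 mm above this point
- shaft_top (a point): centre of the D-shaft's top, 31 mm above the panel; axes as the shaker's. The way the flat faces is not measured: anywhere from 0.6 rad counter-clockwise to 0.85 rad clockwise (from above) of the shaker's +x. A knob out of line rests on this top, its underside 16 mm above the panel; within about 0.1 rad of the match it sinks 6 mm or more under a press of 4 N
- detent_level (a point): point on the shaft's axis 10 mm above the panel, at the height of a sprung ball on the round side of the shaft; axes as the shaker's. Once the flats match, the knob's mouth stops at the ball (knob underside 7 to 9 mm above the panel); a push of about 14 N (10 to 20) takes it over the ball and it snaps home. A pull of 12 to 20 N would take it off again
- off_mark (a point): centre of the red off mark on the panel, 36 mm from the shaft axis, at the counter-clockwise end of a scale of white ticks; its x axis points outward from the shaft axis through the mark, z up. The mark stands 0.95 rad counter-clockwise (seen from above) from the shaker's +x, where the shaft has its end stop.
- note_pad: yellow sticky-note block, 76 x 76 x 22 mm, to the right; stays where it is; origin: centre of its underside
- marker_black: marker pen with black cap, 132 x 12 x 13 mm, lying to the right of the knob; stays where it is; origin: under its middle
- label_roll: roll of white labels lying flat, 84 mm wide, 38 mm high, behind the knob; stays where it is; origin: centre of its underside
There are look-alikes about, which are no part of the job. Of the things shaped like the knob, the black one is meant.

How it is judged:
By the outcome, as a careful person would: the job done as asked, in the order asked, and still so for the second after the job is handed in, with the robot touching nothing.
It also fails if it takes over 58 s, if anything falls off the work surface, if the arm or the gripper's body presses on something with over 40 N, if the wrist force passes 120 N, or if a joint passes its speed limit or range.

## Working session

There is one attempt and no reset: what is moved stays moved. The work goes in short steps, each a Python script; the robot and the scene stay as the last script left them, time stands still between calls to the robot, and variables do not carry over. Pictures are saved under pics/ and viewed, about 8 in all and at most 12, crops included, and the job is handed in when it is done.

```bash
ls; mkdir -p pics
cat > h.py <<'E'
import numpy as np, cv2
from station import env, effector, solver, viewer, workorder, search_frame, tip_of
def snap(c,f=None):
    p,d=viewer.read_camera(c)
    if f: cv2.imwrite('pics/'+f,p[:,:,::-1])
    return p,d
def cam(c):
    i=viewer.camera_info(c); return np.array(i["intrinsics"]),np.array(i["eye"]),np.array(i["rotation"]),i
def proj(c,P):
    K,e,R,_=cam(c); q=R.T@(np.array(P,float)-e); q=np.array([q[0],-q[1],-q[2]]); u=K@q; return u[:2]/u[2]
def ray(c,u,v,z):
    K,e,R,_=cam(c); q=np.linalg.solve(K,[u,v,1.]); d=R@np.array([q[0],-q[1],-q[2]]); return e+d*(z-e[2])/d[2]
def down(a):
    # tool y down, jaw axis z at world angle a
    z=np.array([np.cos(a),np.sin(a),0]); y=np.array([0,0,-1.]); return np.column_stack([np.cross(y,z),y,z])
E
python3 - <<'E'
from h import *
np.set_printoptions(precision=4,suppress=True)
for c in("top","side"):
    snap(c,c+"0.png"); print(cam(c)[3])
    for n in("knob","shaker"): print(c,n,[(np.round(r["at"],4),round(r["score"],2),np.round(proj(c,r["at"]))) for r in search_frame(c,n)])
    for n in("knob","knob_pointer","shaft_foot","shaft_top","off_mark","shaker"): print(c,n,[(np.round(r["at"],4),round(r["score"],2),np.round(proj(c,r["at"]))) for r in tip_of(c,n)])
s=env.sense(); print(s)
E
```

```text
pics
{'intrinsics': array([[466.8571,   0.    , 315.3297],
       [  0.    , 466.8571, 200.972 ],
       [  0.    ,   0.    ,   1.    ]]), 'eye': array([ 0.5171, -0.178 ,  1.121 ]), 'rotation': array([[ 0.0213,  0.9982, -0.056 ],
       [-0.9997,  0.0209, -0.0085],
       [-0.0073,  0.0561,  0.9984]])}
top knob [(array([ 0.6279, -0.334 ,  0.0194]), 0.88, array([386., 182.])), (array([ 0.4412, -0.3028,  0.0199]), 0.86, array([371., 261.])), (array([ 0.5047, -0.2255,  0.0081]), 0.78, array([339., 233.])), (array([ 0.5327, -0.3137,  0.0156]), 0.76, array([376., 222.]))]
top shaker [(array([0.6203, 0.0246, 0.0825]), 0.94, array([229., 179.]))]
top knob [(array([ 0.5328, -0.3212, -0.0014]), 0.88, array([379., 222.])), (array([ 0.5038, -0.2253, -0.0026]), 0.72, array([338., 233.])), (array([ 0.4361, -0.3053,  0.0002]), 0.68, array([371., 262.]))]
top knob_pointer [(array([ 0.6226, -0.3654,  0.0398]), 0.94, array([400., 183.])), (array([ 0.4615, -0.3055,  0.0375]), 0.88, array([373., 253.])), (array([ 0.4845, -0.2266,  0.0413]), 0.7, array([340., 242.])), (array([ 0.5524, -0.3067,  0.0429])
[... 1734 characters left out ...]
2, 0.0683]), 0.71, array([276., 265.]))]
side shaker [(array([ 0.6217,  0.0323, -0.0012]), 0.8, array([253., 283.]))]
{'t': 0.9, 'joint_positions': array([-1.251 ,  0.4675, -0.0116,  1.6027,  0.006 ,  1.0714, -0.0563]), 'joint_velocities': array([ 0.0012, -0.0017,  0.0004,  0.0007, -0.0003, -0.0009,  0.0001]), 'tau': array([ -0.0001, -52.0401,  -0.0126, -24.4067,  -0.0566,   0.0112,
         0.    ]), 'ee_pos': array([0.2307, 0.6077, 0.186 ]), 'tcp_rot': array([[ 0.9349,  0.    ,  0.3549],
       [-0.3549,  0.0001,  0.9349],
       [ 0.    , -1.    ,  0.0001]]), 'wrist_force': array([0.6509, 0.2625, 0.1105]), 'moment': array([-0.0148, -0.0509,  0.0187]), 'gripper_width': 0.09177042487686633}
```

Run:
```python
import cv2,numpy as np
a=cv2.imread('pics/top0.png'); b=cv2.resize(a[150:290,180:430],None,fx=3.2,fy=3.2,interpolation=cv2.INTER_CUBIC); cv2.imwrite('pics/topc.png',b)
```

```text
(no output)
```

View pics/topc.png

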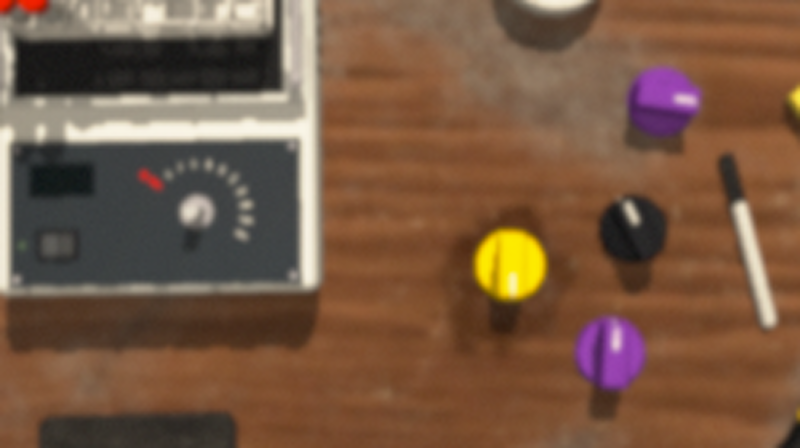

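View pics/side0.png

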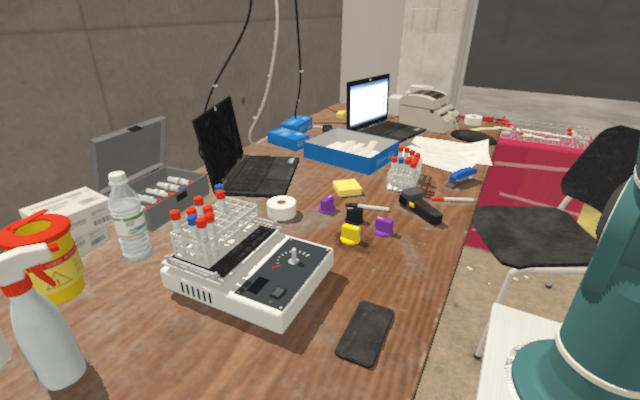

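Run:
```python
from h import *
np.set_printoptions(precision=4,suppress=True)
a=cv2.imread('pics/top0.png').astype(float); g=a.max(2)
def blob(m,c,off):
    n,l,st,ce=cv2.connectedComponentsWithStats(m.astype(np.uint8))
    k=min(range(1,n),key=lambda i:np.hypot(*(ce[i]+off-c))-0.5*min(st[i,4],20)); return ce[k]+off,st[k],(l==k)
# knob: dark patch incl. white line; hull
x0,y0=362,208; p=g[y0:238,x0:394]; 
m=p<62
c,s,l=blob(m,np.array([377.5,222]),np.array([x0,y0])); print('knob',c,s)
pts=np.argwhere(l)[:,::-1]+[x0,y0]; (ce,r)=cv2.minEnclosingCircle(pts.astype(np.float32)); print('circ',ce,r)
print(p.astype(int)[2:28,4:30])
x0,y0=230,205
print('shaft'); print(g[205:235,228:252].astype(int))
for P in ([.5315,-.318,0.0075],[.5315,-.318,0.04],[.5374,-.0028,.097],[.5374,-.0028,.066]): print(P,proj('top',P))
```

```text
knob [377.4091 222.7972] [  6   4  20  21 286]
circ (377.5, 222.0) 10.404426574707031
[[128 128 127 126 125 129 131 130 122 111 107 103 102 105 110 113 121 124
  129 130 130 131 133 133 135 135]
 [130 130 130 129 124 124 126 126 110  89  83  75  71  77  84  90 102 115
  124 130 132 133 132 133 132 134]
 [132 132 131 127 118 109 106 110  98  97 101  81  54  51  55  62  74  92
  112 123 130 131 130 131 133 134]
 [133 131 127 118 100  81  73  79  97 136 156 122  71  43  42  45  52  68
   87 108 121 126 128 130 132 135]
 [128 126 116  97  74  50  42  56  95 157 193 165 100  53  39  40  42  49
   64  85 105 116 123 127 133 136]
 [120 115  98  71  46  34  31  45  83 149 199 193 137  73  43  37  41  44
   51  61  81 100 114 124 132 135]
 [112 102  79  54  33  25  26  36  64 122 183 206 169 103  53  40  39  44
   44  47  60  82 104 117 129 133]
 [103  88  63  42  31  23  23  30  47  92 154 200 192 134  67  44  37  40
   41  43  50  68  93 112 123 128]
 [100  75  50  34  31  24  22  25  36  67 120 179 195 149  80  45  36  41
   40  44  45  62  87 110 120 125]
 [101  70  43  35  32  27  20  24
[... 4335 characters left out ...]
 68  67  68  69]
 [ 68  67  68  66  67  67  66  66  67  66  68  67  69  68  69  69  69  70
   69  69  68  67  67  68]
 [ 67  68  66  68  65  68  67  67  65  69  67  67  68  70  69  68  69  67
   68  69  68  68  66  69]
 [ 68  66  67  67  66  67  67  66  68  66  68  68  67  68  67  69  68  70
   69  68  68  69  66  68]
 [ 67  67  67  67  66  68  67  67  67  65  69  68  67  69  68  68  68  70
   69  68  68  69  69  68]
 [ 68  67  68  66  66  67  67  66  68  68  68  67  68  68  68  68  68  67
   68  68  69  69  67  68]]
[0.5315, -0.318, 0.0075] [377.692  222.4057]
[0.5315, -0.318, 0.04] [379.4644 222.261 ]
[0.5374, -0.0028, 0.097] [239.1736 216.2401]
[0.5374, -0.0028, 0.066] [241.5063 216.5619]
```

Run:
```python
from h import *
np.set_printoptions(precision=3,suppress=True)
H=0.42; K=np.array([.5327,-.3171])
J=H+np.pi/2
s=env.sense()
try: env.movel([0.231,0.5,0.40],rate=0.35)
except env.PlanningError as e: print(e)
R=down(J-np.pi); print(solver.inverse_kinematics([*K,.15],R), solver.inverse_kinematics([*K,.15],down(J)))
for S in (-.85,.45,.99):
    for k in(-1,1): print(S,k,solver.inverse_kinematics([.539,-.0022,.12],down(S+k*np.pi/2)))
print(env.sense()['t'],env.sense()['ee_pos'])
```

```text
[-0.094  0.552  0.801  1.753 -0.454  1.032 -0.278] [-0.131  0.573  0.861  1.755 -0.495  1.046  2.898]
-0.85 -1 [-0.988  0.773  1.349  1.987 -0.855  1.127 -1.684]
-0.85 1 [-0.556  0.405  0.621  1.966 -0.306  0.863  0.95 ]
0.45 -1 [-0.566  0.407  0.634  1.967 -0.314  0.865 -0.885]
0.45 1 [-0.531  0.399  0.589  1.965 -0.288  0.86   2.232]
0.99 -1 [-0.572  0.409  0.643  1.967 -0.318  0.866 -0.341]
0.99 1 [-0.464  0.386  0.502  1.961 -0.243  0.853  2.729]
1.7333 [0.231 0.5   0.398]
```

Run:
```python
from h import *
np.set_printoptions(precision=3,suppress=True)
H=0.42; K=np.array([.5327,-.3171]); R=down(H-np.pi/2)
env.reach([*K,.34],R); env.movel([*K,.10],rate=.25); 
print(env.sense()['t'],env.sense()['ee_pos'],env.sense()['joint_positions'])
p,d=snap('side','s1.png'); q,_=snap('top','t1.png')
c=cv2.resize(p[140:270,290:440],None,fx=4,fy=4,interpolation=cv2.INTER_CUBIC)
cv2.imwrite('pics/s1c.png',c[:,:,::-1])
```

```text
5.9 [ 0.533 -0.318  0.101] [-0.256  0.775  1.104  1.797 -0.786  1.083 -0.013]
```

View pics/s1c.png

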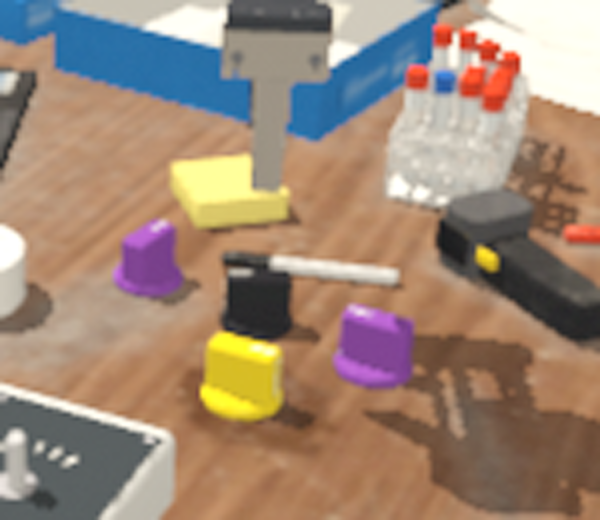

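The crop shows four knob-shaped things: yellow (crop 243,375), purple (150,260), purple (375,345) and black (257,295, or about 377,222 in the top picture). Only the black one fits the description. The open fingers are centred above it.

Run:
```python
from h import *
np.set_printoptions(precision=4,suppress=True)
K=np.array([.5327,-.3171])
env.movel([*K,.03],rate=.2); print(env.sense()['wrist_force'])
env.movel([*K,.0115],rate=.06); print(env.sense()['wrist_force'],env.sense()['ee_pos'])
effector.grasp(35); s=env.sense(); print('w',s['gripper_width'],s['wrist_force'],s['t'])
env.movel([*K,.03],rate=.08); env.movel([*K,.20],rate=.25)
s=env.sense(); print('w',s['gripper_width'],s['wrist_force'],s['t'],s['ee_pos'])
```

```text
[ 0.6654 -0.1869  1.0075]
[ 0.3528 -0.0468  0.5472] [ 0.5326 -0.3171  0.0114]
w 0.00025683258741619893 [-0.0906 -0.7438  4.2818] 8.3083
w 8.129363567153014e-05 [-1.2911 -0.4349  0.7309] 9.525 [ 0.5322 -0.3162  0.1986]
```

Run:
```python
from h import *
np.set_printoptions(precision=4,suppress=True)
p,d=snap('side','s2.png'); q,_=snap('top','t2.png')
a=cv2.resize(p[140:270,290:440],None,fx=3,fy=3,interpolation=cv2.INTER_CUBIC)
b=cv2.resize(q[140:270,310:460],None,fx=3,fy=3,interpolation=cv2.INTER_CUBIC)
cv2.imwrite('pics/c2.png',np.vstack([a,b])[:600*2:,:,::-1] if 0 else np.hstack([a,b])[:,:800+100,::-1][:, :, :][:, :, :])
im=cv2.imread('pics/c2.png'); cv2.imwrite('pics/c2.png',cv2.resize(im,(800,int(im.shape[0]*800/im.shape[1]))))
print(env.sense()['tcp_rot'])
print([(r['at'],r['score']) for r in tip_of('side','knob')])
```

```text
[[-0.9131 -0.0027  0.4078]
 [-0.4078  0.0015 -0.9131]
 [ 0.0019 -1.     -0.0024]]
[([0.5041, -0.2261, -0.0026], 0.79), ([0.6257, -0.339, 0.0004], 0.64), ([0.5278, -0.3156, 0.001], 0.51)]
```

View pics/c2.png

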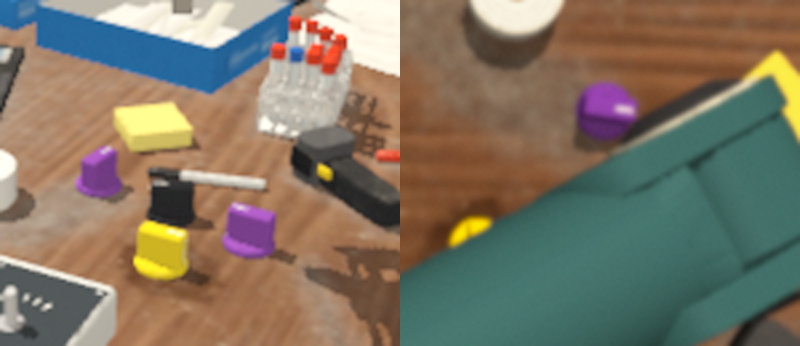

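Run:
```python
from h import *
np.set_printoptions(precision=3,suppress=True)
print(proj('side',[.533,-.318,.101]),proj('side',[.5322,-.3162,.1986]),proj('side',[.5327,-.3171,0]))
print(env.sense()['gripper_width'],env.sense()['t'])
a=cv2.imread('pics/s1.png'); b=cv2.imread('pics/s2.png'); t=cv2.imread('pics/t1.png')
f=lambda im,x,y,w,h,s: cv2.resize(im[y:y+h,x:x+w],None,fx=s,fy=s,interpolation=cv2.INTER_CUBIC)
cv2.imwrite('pics/c3.png',np.hstack([f(a,310,60,80,180,3.3),f(b,310,60,80,180,3.3),f(t,310,140,80,180,3.3)]))
```

```text
[355.187 188.337] [357.293 154.576] [353.192 220.545]
9.031461866070484e-05 9.675
```

View pics/c3.png

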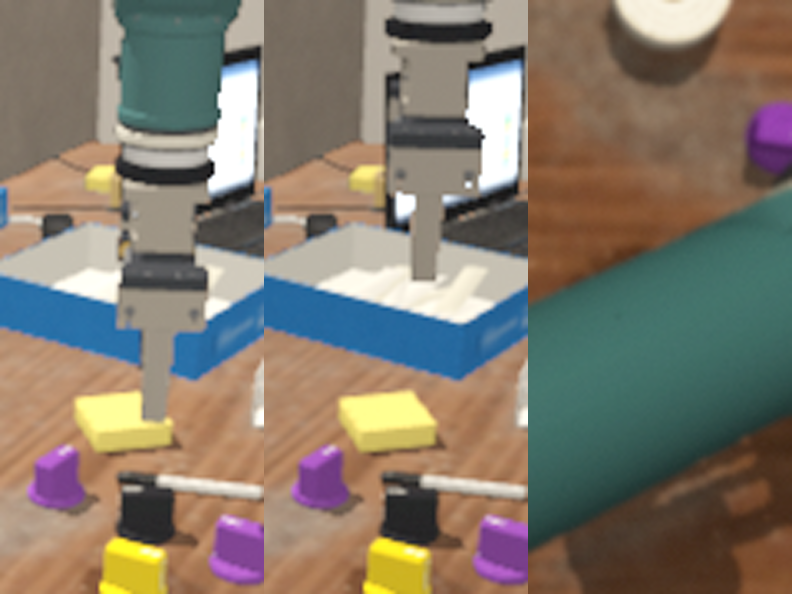

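Run:
```python
from h import *
np.set_printoptions(precision=3,suppress=True)
p,d=snap('side'); K,e,R,_=cam('side')
print(env.sense()['ee_pos'])
def P(u,v):
    z=d[v,u]; q=np.linalg.solve(K,[u,v,1.])*z; return e+R@np.array([q[0],-q[1],-q[2]])
for v in list(range(120,152,3)): print(v,p[v,358],P(358,v))
for u,v in((354,208),(354,212),(348,234),(345,250)): print(u,v,p[v,u],P(u,v))
```

```text
[ 0.532 -0.317  0.199]
120 [148 139 125] [ 0.529 -0.298  0.294]
123 [147 138 124] [ 0.527 -0.296  0.287]
126 [146 137 124] [ 0.528 -0.299  0.279]
129 [147 138 124] [ 0.528 -0.299  0.271]
132 [146 137 123] [ 0.527 -0.299  0.264]
135 [146 138 123] [ 0.528 -0.303  0.255]
138 [146 138 123] [ 0.527 -0.302  0.248]
141 [145 138 123] [ 0.526 -0.3    0.241]
144 [142 133 119] [ 0.526 -0.302  0.233]
147 [251 244 231] [ 0.723 -0.802  0.034]
150 [243 236 214] [ 0.711 -0.775  0.032]
354 208 [58 55 57] [ 0.533 -0.319  0.04 ]
354 212 [36 39 37] [ 0.527 -0.306  0.035]
348 234 [205 179  32] [ 0.504 -0.214  0.022]
345 250 [147 102  69] [ 0.495 -0.179 -0.002]
```

The shut fingertips measure z≈0.230 by depth, while the TCP reads 0.199. So the real tips sit about 31 mm above the stated TCP, and the fingers closed just over the bar. The knob has not moved. I'll grasp again with that offset, watching the force on the way down.

Run:
```python
from h import *
np.set_printoptions(precision=4,suppress=True)
K=np.array([.5327,-.3171]); R=down(.42-np.pi/2)
effector.release(); env.movel([*K,.02],R,rate=.3); f0=env.sense()['wrist_force'][2]
for z in (.0,-.008,-.014,-.0185):
    try: env.movel([*K,z],R,rate=.08)
    except env.PlanningError as e: print('plan',e); break
    s=env.sense(); print(z,s['wrist_force'],s['ee_pos'][2])
    if s['wrist_force'][2]-f0>5: break
effector.grasp(35); s=env.sense(); print('w',s['gripper_width'],s['wrist_force'],s['t'])
p,d=snap('side','s4.png')
```

```text
0.0 [-0.5343 -1.1364 -0.1484] -9.617763553552983e-05
-0.008 [-0.2362 -0.3118 -0.2281] -0.008439544608046481
-0.014 [-0.3697  0.2745 -0.416 ] -0.014390153788337606
-0.0185 [ 0.387  -0.1219 -0.0949] -0.018783915929125927
w 0.020056696553681416 [ 0.5895 -0.6793  1.1549] 14.0833
```

Run:
```python
from h import *
np.set_printoptions(precision=4,suppress=True)
K=np.array([.5327,-.3171]); S=[.539,-.0022]
env.movel([*K,.0],rate=.08); env.movel([*K,.12],rate=.25)
s=env.sense(); print('w',s['gripper_width'],s['wrist_force'],s['t'])
env.movel([*S,.115],rate=.25); env.pause(.3)
p,d=snap('side','s5.png'); s=env.sense(); print(s['ee_pos'],s['t'],s['wrist_force'])
cv2.imwrite('pics/c5.png',cv2.resize(p[200:285,240:350],None,fx=7,fy=7,interpolation=cv2.INTER_CUBIC)[:,:,::-1])
for n in ('knob','shaft_top','shaft_foot'): print(n,[(r['at'],round(r['score'],2),np.round(proj('side',r['at']),1)) for r in tip_of('side',n)][:3])
z=s['ee_pos'][2]+.0188; x,y=s['ee_pos'][:2]
print('pred knob bottom',proj('side',[x,y,z]),'shaft top',proj('side',[*S,.097]),'foot',proj('side',[*S,.066]))
```

```text
w 0.019967264463668526 [-0.0104 -0.4262 -1.383 ] 15.15
[ 0.539  -0.0027  0.1151] 16.9083 [-0.004   0.1973  0.1929]
knob [([0.4409, -0.3053, 0.0041], 0.79, array([382.8, 229.7])), ([0.5039, -0.2268, 0.0003], 0.78, array([349.6, 238.8])), ([0.5319, -0.001, 0.132], 0.76, array([294.2, 235.5]))]
shaft_top [([0.5372, -0.0027, 0.0918], 0.92, array([292.9, 250.8]))]
shaft_foot [([0.5387, -0.0056, 0.0682], 0.76, array([293.3, 259.1])), ([0.6244, 0.0301, -0.003], 0.65, array([252.4, 282.4]))]
pred knob bottom [291.5736 233.3254] shaft top [291.9228 248.566 ] foot [292.3139 260.7404]
```

View pics/c5.png

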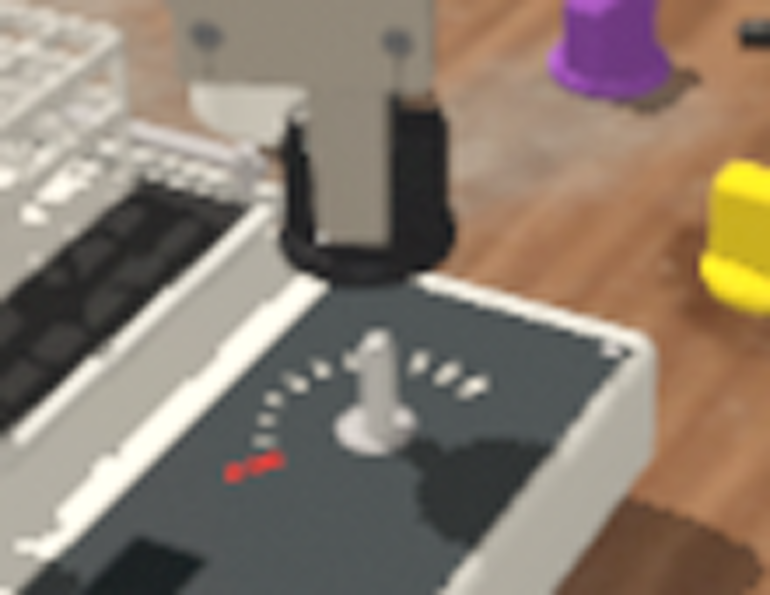

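Run:
```python
from h import *
np.set_printoptions(precision=2,suppress=True,linewidth=200)
a=cv2.imread('pics/s5.png')[:,:,::-1].astype(float); g=a.mean(2)
def cross(row,lo,hi,th):
    r=g[row,lo:hi]; i=np.arange(lo,hi); c=[]
    for k in range(len(r)-1):
        if (r[k]-th)*(r[k+1]-th)<0: c.append(lo+k+(th-r[k])/(r[k+1]-r[k]))
    return np.array(c)
for v in range(250,259): print('shaft',v,cross(v,288,300,(g[v,294]+70)/2))
for v in (262,): print('collar',v,cross(v,280,305,130))
for v in range(216,240,2): print(v,'knob/finger',cross(v,275,310,85))
for z in (.134,.141,.155): print(z,proj('side',[.539,-.0027,z]))
n=np.array([np.sin(.42),-np.cos(.42)]) # jaw dir away from camera
print('near finger outer', proj('side',[.539-.018*n[0],-.0027-.018*n[1],.155]))
```

```text
shaft 250 [288.75 298.58]
shaft 251 [288.45 296.01 298.13]
shaft 252 [288.61 296.15 297.8 ]
shaft 253 [290.61 296.12]
shaft 254 [290.75 296.19]
shaft 255 [290.78 296.15]
shaft 256 [290.79 296.29]
shaft 257 [290.55 296.66]
shaft 258 [289.07 298.22]
collar 262 [287.63 296.85]
216 knob/finger [294.98 302.66]
218 knob/finger [280.69 282.78 294.99 303.46]
220 knob/finger [279.91 282.85 295.03 303.45]
222 knob/finger [279.09 283.7  294.96 303.38]
224 knob/finger [280.12 283.96 294.99 303.39]
226 knob/finger [280.43 284.35 294.98 303.48]
228 knob/finger [280.44 284.28 303.47]
230 knob/finger [280.36 284.5  304.23]
232 knob/finger [280.1  284.68 295.02 304.74]
234 knob/finger [279.68 284.51 294.48 304.65]
236 knob/finger [280.41 303.73]
238 knob/finger [282.07 301.67]
0.134 [291.57 233.28]
0.141 [291.47 230.33]
0.155 [291.28 224.35]
near finger outer [290.04 229.21]
```

```bash
cat >> h.py <<'E'
O=.0021
def pose(A,h,z): return [A[0]+O*np.cos(h),A[1]+O*np.sin(h),z], down(h-np.pi/2)
def go(A,h,z,rate=.1):
    p,R=pose(A,h,z); env.movel(p,R,rate=rate)
def F(): return env.sense()['wrist_force']
E
python3 - <<'E'
from h import *
np.set_printoptions(precision=3,suppress=True)
A=np.array([.5359,-.0042]); h=.72
t=env.sense()['t']; go(A,h,.100); s=env.sense(); print('rot time',s['t']-t,s['ee_pos'],s['tcp_rot'][:,2],s['joint_positions'])
go(A,h,.085,.08); env.pause(.2); f0=F(); print('f0',f0)
z=.085
while z>.058:
    z-=.002 if z>.068 else .001
    go(A,h,z,.04); s=env.sense(); f=s['wrist_force']-f0; print(round(z,4),s['ee_pos'],f)
    if f[2]>3 or np.hypot(f[0],f[1])>8: break
print(env.sense()['t']); np.save('f0.npy',f0)
E
```

```text
rot time 0.4499999999999993 [ 0.538 -0.003  0.1  ] [ 0.657 -0.754 -0.   ] [-0.9    0.655  1.153  2.002 -0.734  0.981 -0.229]
f0 [-0.366 -0.11  -1.362]
0.083 [ 0.537 -0.003  0.083] [0.262 0.174 1.427]
0.081 [ 0.537 -0.003  0.081] [0.816 0.071 0.551]
0.079 [ 0.537 -0.003  0.079] [ 0.128 -0.418  0.013]
0.077 [ 0.537 -0.003  0.077] [ 1.084  0.603 -0.151]
0.075 [ 0.537 -0.003  0.075] [-0.168 -1.008 -0.462]
0.073 [ 0.537 -0.003  0.073] [-0.761  0.617 -0.058]
0.071 [ 0.537 -0.003  0.071] [0.036 0.272 0.091]
0.069 [ 0.537 -0.003  0.069] [ 0.91  -0.186  0.298]
0.067 [ 0.537 -0.003  0.067] [0.229 0.437 0.493]
0.066 [ 0.537 -0.003  0.066] [ 0.098 -0.271  0.365]
0.065 [ 0.537 -0.003  0.065] [-0.185  0.056  0.731]
0.064 [ 0.537 -0.003  0.064] [ 0.411 -0.183  1.058]
0.063 [ 0.538 -0.003  0.063] [-0.026  0.004  4.199]
21.2917
```

Run:
```python
from h import *
np.set_printoptions(precision=3,suppress=True)
A=np.array([.5359,-.0042]); h=.72; z=.063; f0=np.load('f0.npy'); log=[]
found=False
while h>-.95 and not found:
    h-=.06; go(A,h,z,.06)
    for k in range(14):
        f=F()-f0
        if f[2]>6.5: z+=.0004
        elif f[2]<3: z-=.0004 if z>.0615 else .0008
        else: break
        if z<.0575: found=True; break
        go(A,h,z,.06)
    log.append((h,z,*f))
    if np.hypot(f[0],f[1])>10 or f[2]>12: print('force'); break
print(np.array(log)); s=env.sense(); print(s['t'],s['ee_pos'],s['gripper_width'],s['moment'])
np.save('hz.npy',[h,z])
```

```text
[[ 0.66   0.063 -0.578 -0.514  3.989]
 [ 0.6    0.063 -0.629  1.176  4.431]
 [ 0.54   0.063 -0.721  1.137  4.9  ]
 [ 0.48   0.063 -0.73   0.348  4.432]
 [ 0.42   0.063 -0.327  0.747  4.222]
 [ 0.36   0.063 -1.137  0.487  3.933]
 [ 0.3    0.063 -0.259  0.628  4.203]
 [ 0.24   0.057  5.289  0.634  2.458]]
25.2917 [ 0.538 -0.004  0.058] 0.01995847172689362 [ 0.195 -1.046 -0.01 ]
```

Run:
```python
from h import *
np.set_printoptions(precision=3,suppress=True)
A=np.array([.5359,-.0042]); h,z=np.load('hz.npy'); f0=np.load('f0.npy')
for h in (.2,.16):
    go(A,h,z,.06); s=env.sense(); print(h,s['wrist_force']-f0,s['moment'],s['ee_pos'])
for k in range(6):
    f=F()-f0
    if f[2]>6 : break
    z-=.0006; go(A,h,z,.06); s=env.sense(); print(z,s['wrist_force']-f0,s['moment'],s['ee_pos'])
print(s['t']); np.save('hz.npy',[h,z])
```

```text
0.2 [5.244 1.23  2.976] [ 0.228 -1.08  -0.007] [ 0.538 -0.004  0.057]
0.16 [4.628 2.119 2.427] [ 0.343 -1.092  0.014] [ 0.538 -0.004  0.057]
0.056799999999999996 [5.322 0.955 2.822] [ 0.235 -1.046  0.09 ] [ 0.539 -0.004  0.057]
0.05619999999999999 [5.193 0.473 1.498] [ 0.211 -1.148  0.07 ] [ 0.539 -0.004  0.056]
0.05559999999999999 [5.236 1.013 4.097] [ 0.197 -1.031  0.027] [ 0.539 -0.004  0.056]
0.054999999999999986 [5.412 1.747 6.298] [ 0.215 -0.972  0.003] [ 0.539 -0.004  0.055]
26.7917
```

Run:
```python
from h import *
np.set_printoptions(precision=3,suppress=True)
A=np.array([.5371,-.0039]); h,z=np.load('hz.npy'); f0=np.load('f0.npy')
go(A,h,z,.06); s=env.sense(); print('shift',s['wrist_force']-f0,s['moment'],s['ee_pos'])
mx=0
for k in range(16):
    z-=.0006; go(A,h,z,.06); s=env.sense(); f=s['wrist_force']-f0; print(round(z,4),f,s['ee_pos'][2])
    mx=max(mx,f[2])
    if f[2]>24 or np.hypot(*f[:2])>15: break
    if mx>8 and f[2]<mx-5: print('snap'); break
print(s['t'],s['gripper_width']); np.save('hz.npy',[h,z]); np.save('A.npy',A)
```

```text
shift [2.302 2.062 7.635] [ 0.128 -0.31   0.019] [ 0.539 -0.004  0.055]
0.0544 [3.126 0.274 4.726] 0.0542810830055687
0.0538 [3.539 0.151 5.595] 0.05373035081511638
0.0532 [ 2.608 -1.201  3.238] 0.05289945972208944
0.0526 [ 2.234 -1.594  1.659] 0.052243262203728554
0.052 [ 1.963 -0.988  1.416] 0.05170436891687682
0.0514 [ 1.575 -1.439 -1.545] 0.05104944654738092
0.0508 [ 0.391 -0.877 -1.618] 0.050495417699598255
0.0502 [-0.137 -0.048 -0.971] 0.05001009637491116
0.0496 [-0.143  0.422  0.667] 0.049530215638223886
0.049 [-2.685  1.092  6.725] 0.04936637846661404
0.0484 [-3.971  1.921 12.497] 0.04929308381805889
0.0478 [-5.658  2.013 16.757] 0.04919958817333305
0.0472 [-7.704  3.209 23.109] 0.04910847989602261
0.0466 [-9.042  2.775 27.216] 0.04901428991813419
30.5417 0.020071853844213044
```

Run:
```python
from h import *
np.set_printoptions(precision=3,suppress=True)
A=np.load('A.npy'); h,z=np.load('hz.npy'); f0=np.load('f0.npy')
z=.0493; go(A,h,z,.06); s=env.sense(); print('relax',s['wrist_force']-f0,s['moment'],s['ee_pos'])
m0=s['moment'][2]
while h<.93:
    h=min(h+(.1 if h<.8 else .04),.94); go(A,h,z,.06); s=env.sense(); f=s['wrist_force']-f0
    Z=s['tcp_rot'][:,2]; print(round(h,3),round(np.arctan2(Z[1],Z[0])+np.pi/2,3),f,s['moment'],s['ee_pos'])
    if np.linalg.norm(f)>20 or abs(s['moment'][2])>.5: print('stop');break
p,d=snap('side','s6.png'); snap('top','t6.png'); print(s['t'],s['gripper_width']); np.save('hz.npy',[h,z])
```

```text
relax [-2.922  0.944  6.976] [ 0.15   0.926 -0.055] [ 0.539 -0.004  0.049]
0.26 0.258 [-2.717  2.132  7.601] [0.167 0.891 0.01 ] [ 0.539 -0.003  0.049]
0.36 0.357 [-2.987  0.464  7.997] [0.175 0.91  0.027] [ 0.539 -0.003  0.049]
0.46 0.455 [-2.246  2.017  6.992] [ 0.12   0.915 -0.027] [ 0.539 -0.003  0.049]
0.56 0.554 [-2.442  1.308  6.826] [ 0.204  0.9   -0.064] [ 0.539 -0.003  0.049]
0.66 0.654 [-2.714  1.191  7.819] [0.171 0.807 0.002] [ 0.539 -0.003  0.049]
0.76 0.753 [-3.497  1.194  7.074] [ 0.099  0.83  -0.037] [ 0.539 -0.002  0.049]
0.86 0.853 [-3.263  1.846  6.338] [ 0.106  0.85  -0.025] [ 0.539 -0.002  0.049]
0.9 0.892 [-2.913  1.871  7.824] [ 0.121  0.816 -0.124] [ 0.539 -0.002  0.049]
0.94 0.932 [-2.25   1.224  7.537] [ 0.056  0.82  -0.126] [ 0.538 -0.002  0.049]
33.0417 0.01996568124996549
```

Run:
```python
from h import *
np.set_printoptions(precision=3,suppress=True)
A=np.load('A.npy'); h,z=np.load('hz.npy'); f0=np.load('f0.npy')
while h<1.05:
    h+=.02; go(A,h,z,.06); m=[]
    for _ in range(3): env.pause(.03); m.append(env.sense()['moment'][2])
    s=env.sense(); f=s['wrist_force']-f0
    Z=s['tcp_rot'][:,2]; print(round(h,3),round(np.arctan2(Z[1],Z[0])+np.pi/2,3),f,s['moment'],np.mean(m))
    if np.mean(m)<-.28 or np.linalg.norm(f)>20: print('stop');break
p,d=snap('side','s7.png'); q,_=snap('top','t7.png'); print(s['t']); np.save('hz.npy',[h,z])
c=cv2.resize(p[210:295,240:350],None,fx=6,fy=6,interpolation=cv2.INTER_CUBIC); cv2.imwrite('pics/c7.png',c[:,:,::-1])
```

```text
0.96 0.952 [-2.722  1.248  6.624] [ 0.192  0.812 -0.098] -0.088230103987605
0.98 0.972 [-3.276  0.707  8.721] [ 0.071  0.853 -0.05 ] -0.07224716596634019
1.0 0.992 [-3.11   1.161  9.158] [ 0.13   0.791 -0.115] -0.10861777676794027
1.02 1.012 [-2.706  1.557  7.855] [ 0.119  0.82  -0.134] -0.11901149694212974
1.04 1.032 [-2.245  1.092  7.933] [ 0.089  0.768 -0.09 ] -0.08223614006135944
1.06 1.052 [-2.124  1.596  6.988] [ 0.118  0.781 -0.103] -0.08978437396725902
35.2417
```

View pics/c7.png

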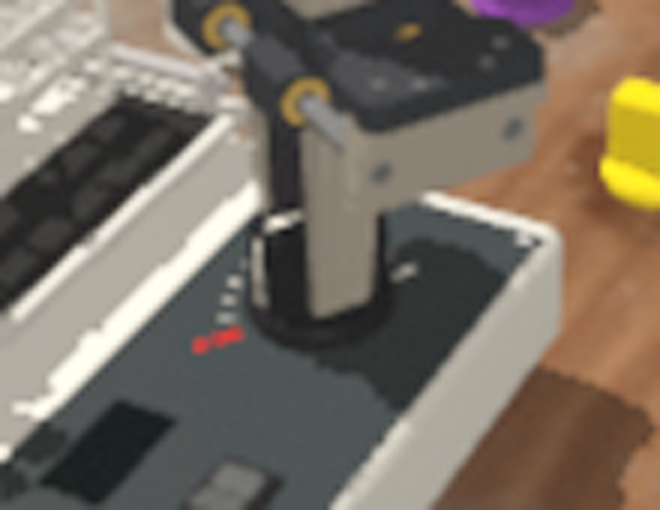

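Run:
```python
from h import *
np.set_printoptions(precision=1,suppress=True)
A=np.array([.5371,-.0039])
cr=lambda P:(proj('side',P)-[240,210]+.5)*6-.5
for h in (.65,.85,1.05,1.2): print(h,[cr([A[0]+r*np.cos(h),A[1]+r*np.sin(h),z]) for r,z in((.023,.108),(.023,.078),(.026,.068))])
print('off .985',cr([A[0]+.036*np.cos(.985),A[1]+.036*np.sin(.985),.066]))
np.set_printoptions(precision=4,suppress=True)
for c,f in(('side','s7.png'),('top','top0.png'),('side','side0.png')):
    a=cv2.imread('pics/'+f).astype(int); m=(a[:,:,2]>150)&(a[:,:,1]<95)&(a[:,:,0]<95)
    u=proj(c,[.558,.027,.066]).astype(int); y,x=np.nonzero(m[u[1]-9:u[1]+10,u[0]-12:u[0]+13]); 
    P=ray(c,x.mean()+u[0]-12,y.mean()+u[1]-9,.066); print(f,len(x),P,np.arctan2(P[1]-A[1],P[0]-A[0]),np.hypot(*(P[:2]-A)))
# white ticks / mark line in top view
snap('side'); 
for n in('knob_pointer','off_mark','shaft_foot'): print(n,[(np.round(r['at'],4),round(r['score'],2)) for r in tip_of('side',n) if r['at'][1]>-.1])
```

```text
0.65 [array([252.8, 212.1]), array([256.3, 284. ]), array([248.7, 308.1])]
0.85 [array([255.2, 219.7]), array([258.6, 291.8]), array([251.3, 317. ])]
1.05 [array([260.2, 226.8]), array([263.6, 299.1]), array([256.8, 325.4])]
1.2 [array([265.6, 231.6]), array([268.9, 304.1]), array([262.8, 331.1])]
off .985 [228.  335.9]
s7.png 17 [0.5597 0.0301 0.066 ] 0.9841603298302518 0.04080220885388159
top0.png 15 [0.5608 0.0313 0.066 ] 0.9787898466008156 0.04238570236835033
side0.png 15 [0.5594 0.0303 0.066 ] 0.9927429389518545 0.04082778950287981
knob_pointer [(array([0.5509, 0.0149, 0.1079]), 0.65)]
off_mark [(array([0.5585, 0.0279, 0.0667]), 0.59)]
shaft_foot [(array([ 0.5398, -0.0024,  0.0681]), 0.8), (array([0.5558, 0.026 , 0.0715]), 0.22)]
```

Run:
```python
from h import *
np.set_printoptions(precision=4,suppress=True)
g=cv2.imread('pics/top0.png').max(2).astype(float)
def edge(col,r0,r1):
    r=g[r0:r1,col]; k=[i for i in range(len(r)-1) if r[i]<130<=r[i+1]]; return r0+k[0]+(130-r[k[0]])/(r[k[0]+1]-r[k[0]]) if k else None
pts=[(c,edge(c,228,248)) for c in range(190,268,3)]; pts=[p for p in pts if p[1]]
W=np.array([ray('top',u,v,.066)[:2] for u,v in pts]); k=np.polyfit(W[:,1],W[:,0],1); res=W[:,0]-np.polyval(k,W[:,1]); W=W[abs(res)<.002]; k=np.polyfit(W[:,1],W[:,0],1)
print('front yaw',np.arctan(-k[0]),len(W),np.std(W[:,0]-np.polyval(k,W[:,1])))
def edger(row):
    r=g[row,262:282]; i=[i for i in range(len(r)-1) if r[i]<130<=r[i+1]]; return 262+i[0]+(130-r[i[0]])/(r[i[0]+1]-r[i[0]]) if i else None
pts=[(edger(v),v) for v in range(198,236,2)]; W=np.array([ray('top',u,v,.066)[:2] for u,v in pts if u]); k=np.polyfit(W[:,0],W[:,1],1)
print('right yaw',np.arctan(k[0]),np.std(W[:,1]-np.polyval(k,W[:,0])),len(W))
```

```text
front yaw 0.038634784075119714 24 0.0007341750706986948
right yaw 0.035896482150444 0.0002462599314937936 19
```

Run:
```python
from h import *
np.set_printoptions(precision=3,suppress=True)
A=np.load('A.npy'); h,z=np.load('hz.npy'); f0=np.load('f0.npy')
go(A,h,.0502,.06); print(F()-f0)
effector.release(); p,_=pose(A,h,.11); env.movel(p,rate=.2); 
try: env.movel([.40,.0,.16],rate=.3)
except env.PlanningError as e: print(e)
q,d=snap('top','t8.png'); p,_=snap('side','s8.png'); print(env.sense()['t'])
f=lambda im,x,y,w,hh,s: cv2.resize(im[y:y+hh,x:x+w],None,fx=s,fy=s,interpolation=cv2.INTER_CUBIC)
cv2.imwrite('pics/c8.png',np.hstack([f(q,205,185,60,60,6.5),f(p,255,215,60,60,6.5)])[:,:,::-1])
K,e,R,_=cam('top')
for u,v in((237,216),(238,214),(238,218)):
    zz=d[v,u]; qq=np.linalg.solve(K,[u,v,1.])*zz; print(u,v,e+R@np.array([qq[0],-qq[1],-qq[2]]))
```

```text
[ 1.035 -0.28  -4.486]
38.5917
237 216 [0.538 0.    0.108]
238 214 [ 0.542 -0.002  0.109]
238 218 [ 0.533 -0.002  0.108]
```

View pics/c8.png

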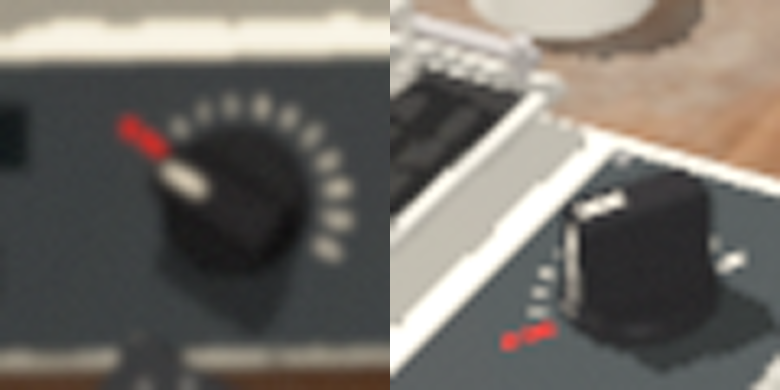

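Run:
```python
from h import *
np.set_printoptions(precision=4,suppress=True)
a=cv2.imread('pics/t8.png').astype(float); B,G,Rr=a[...,0],a[...,1],a[...,2]
def fit(w,x0,y0,x1,y1,z):
    y,x=np.mgrid[y0:y1,x0:x1]; ww=w[y0:y1,x0:x1].clip(0)
    P=np.array([ray('top',u,v,z)[:2] for u,v in zip(x.ravel(),y.ravel())]); W=ww.ravel()
    m=(P*W[:,None]).sum(0)/W.sum(); C=((P-m)*W[:,None]).T@(P-m); e,v=np.linalg.eigh(C); d=v[:,1]*np.sign(v[0,1]); return m,np.arctan2(d[1],d[0])
# crop px/6.5 + (205,185)
m1,t1=fit(G-90,228,208,240,218,.108); m2,t2=fit(Rr-G-50,221,200,233,212,.066)
print('line',m1,t1,'mark',m2,t2)
# skirt/ bar axis centre
A=np.array([.5371,-.0039])
for C in (A,[.538,-.003],[.539,-.002]): print(C,np.arctan2(*(m1-C)[::-1]),np.hypot(*(m1-C)),np.arctan2(*(m2-C)[::-1]),np.hypot(*(m2-C)))
```

```text
line [0.5458 0.0092] 1.0451619451254877 mark [0.5612 0.0316] 0.9713518203798128
[ 0.5371 -0.0039] 0.9842955964872585 0.01570535857136224 0.9754308130875599 0.042911553510798846
[0.538, -0.003] 1.0016887227873101 0.014459846574874731 0.9812014950107515 0.04166236771542137
[0.539, -0.002] 1.0248905633842202 0.013082104901390211 0.9880329346698722 0.04027611718892361
```

Run:
```python
from h import *
a=cv2.imread('pics/side0.png').astype(int); b=cv2.imread('pics/s8.png').astype(int)
d=(abs(a-b).max(2)>50).astype(np.uint8); n,l,st,ce=cv2.connectedComponentsWithStats(d)
print([(s.tolist()) for s in st[1:] if s[4]>8 and s[0]>160])
env.pause(.3); s=env.sense(); print(s['wrist_force'],s['t'],s['gripper_width']); workorder.finish_job()
```

```text
[[328, 0, 39, 52, 1269], [314, 0, 128, 226, 10488], [385, 133, 10, 6, 39], [591, 164, 49, 106, 782], [374, 193, 21, 16, 101], [333, 197, 3, 18, 40], [381, 211, 8, 6, 27], [370, 217, 18, 29, 316], [595, 221, 5, 14, 27], [283, 244, 8, 5, 22], [287, 247, 13, 18, 146], [282, 250, 6, 4, 18], [298, 250, 4, 4, 12], [282, 256, 2, 5, 9], [581, 276, 11, 18, 77], [557, 339, 31, 33, 99], [477, 365, 43, 35, 1081], [534, 375, 13, 25, 85]]
[-0.37382046 -0.35932172 -0.25929185] 38.8917 0.09174893184750564
the job is handed in; nothing more can be done
```

The black knob is on the shaft, pressed fully home and turned counter-clockwise to the red off mark, and the job is handed in at about 39 s. The gripper is open and clear of everything.

- **Grasp:** My first try closed just above the knob without moving it. The depth image put the real fingertips about 31 mm higher than the stated TCP. With that correction the second try held it at 20.0 mm.
- **Finding the flat:** I turned the knob clockwise at about 4 N, and it dropped in near heading 0.24 rad.
- **Pressing home:** It passed the ball with only about 8 N in my readings, less than the 10–20 N stated. It then bottomed out and I stopped at 27 N. Afterwards the depth image put the bar top at z = 0.108, which is the fully home height. Raising the hand before letting go pulled about 4.5 N and the knob held.
- **Pointer:** In the top picture the white line points at the red mark, but it is about 0.06 rad past it (line 1.045 rad, mark 0.97–0.99). That is probably play between knob and shaft, so I left it. I did not feel the end stop as a clear rise in torque.
- **Other objects:** My before-and-after comparison of the side picture was not conclusive, because the arm covers part of that view. I saw nothing disturbed in the pictures I viewed while working, and no unexpected contact forces showed up near the other things.

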